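# Fit the tube carrier on a touch-start lab mixer and hold it down to mix

## Robot

A 6-joint arm with a two-finger parallel gripper is mounted at the origin on the work surface. World frame = base frame: x ahead of the robot, y to its left, z up, the work surface at z = 0. Lengths are in m, angles in rad, forces in N, time in s.
With the tool pointing down it reaches from about 0.3 to 0.95 m from the base axis. Payload 3.1 kg.
Tool frame: the origin (TCP) lies midway between the tips of the shut fingers; the grasp point (between the pads) lies 19 mm behind it (r.grip_point_offset is the distance from the TCP to the grasp point, in m); z points along the fingers, y is the line along which they close (so a half turn about z gives the same grasp; the last joint's range is limited). The gripper opens to 85 mm and grips with 20 to 120 N. Pads are 22 mm wide; open, the fingers measure 114 mm over their backs; the gripper's body (76 mm by 85 mm) begins 54 mm behind the grasp point. The pads swing forward as they close: fully open they stand 13 mm farther back than shut.
Start: joints at [1.193, 0.308, 1.634, -0, 1.2, -0.07], TCP at [0.189, 0.596, 0.231] pointing down, gripper open.
Joint ranges: [-3.06, 3.06], [-0.79, 1.96], [0.05, 2.63], [-1.19, 4.34], [0.05, 2.64], [-2.94, 2.94]. Speed limits (rad/s): [2.79, 2.79, 3.14, 3.14, 3.14, 3.14].

## Interface

Orientations are given as a unit quaternion [w, x, y, z].
In Python, from bench import r gives the robot as it stands.
- The arm moves only by the tool apply_moves, never from a script. Its argument "commands" is a list of rows, each an object of numbers: "gripper": the closure, from -1 (fully open) to 1 (shut); "tx", "ty", "tz": the shift along the tool's x, y, z as a fraction of full scale; "roll": the turn about the tool's z as a fraction of full scale. A call has 1 to 12 rows; each row is the pose to reach, as a shift and turn from the pose commanded when the call began, along the tool's axes at that moment, turning the shorter way round; what a row does not reach only later rows make up. Full scale, the value 1, is 200 mm for a shift and 180 degrees for a turn. A row lasts 1/10 s, in which the tool goes at most 50 mm and 8.59 degrees, less where a joint would pass 70% of its speed; a pose out of reach is approached as far as the arm can. A call with a number of a shift or a turn outside -1 to 1 is refused whole. A call with a gripper value outside its range is refused whole. The fingers move at their own pace and stop on an object; "squeeze" is the grip in N (left out, the last holds). Time passes only in rows, so rows that repeat a pose let the fingers close. It gives the time, the measured TCP pose, the force, the opening and the grip force at its end, in the units of the state.
- r.get_state(): the state, without advancing time (a new reading comes with each control period).
- r.snapshot(name): name is "side" or "top" or "wrist"; returns a dict with "img" (384x512x3 uint8, blue, green, red), "depth" (384x512 float32, m along the optical axis (not along the pixel's ray), 0 where there is no reading), "camera_matrix" (3x3 intrinsics, pixels), "T" (4x4, takes a point from camera to world coordinates); the wrist camera has in their place "tool_from_camera" (4x4, takes a point from camera to tool coordinates, whose origin is the TCP and whose axes are the flange's). Camera axes: x right, y down, z forward; pixel columns grow to the right and rows downward; lengths in m; the calibration is good to about 2 mm. A picture is of the moment at which its call begins: read the wrist's pose just before it.
- r.sign_off(): hands the job in; it is judged then, once.
The state is a dict: "time": time; "q": joint angles; "joint_velocities": joint speeds; "joint_torque": joint torques, N m; "tool_pos": TCP position; "tool_rot": TCP orientation; "force": force on the tool from outside, world axes, zero at the start; "wrist_torque": the same for the moment, N m; "grip_width": finger opening in m; "gripper_force": force on a finger pad.
Only numpy, scipy, OpenCV 4.12 (cv2) and the standard library are available. Lean on these libraries where they do the work, as an engineer would, in place of code of your own. Each camera call takes 0.05 s, during which the arm holds its last target. There are 200 camera calls.

## Task

Switch the tube mixer on: twist the bar-shaped start knob on its front deck clockwise to its stop and let go so that it springs back. Then take the loaded tube carrier (the one with small capped tubes, not the empty one) by its centre grip and, keeping it upright, slide it about on the mixer's drive until it drops over the off-centre drive pin that it hides. Press it fully down so that the mixer runs and finish while still holding it down, with everything else on the bench left where it is.

Things in the scene. Friction and masses are not known exactly. Their poses are not given: they have to be found in the camera images.
- mixer: tube mixer, fixed to the bench, off-white case 245 (x) x 170 (y) mm, front at -x. Origin on the bench, 17.5 mm to +x of the case's middle. Front deck 50 mm high, x -140 to -40 mm: start knob at (-100, 35) mm, smaller round speed dial (33 mm across, 20 high, fixed) at (-100, -55) mm. Drive housing 85 mm high, x -40 to 110 mm, drive axis at (35, 0) mm
- start_knob (a joint): start knob angle, rad: 0 at rest, grows clockwise seen from above, hard stop at 1.22. A spring (0.02 N m at rest to 0.09 N m at the stop) turns it back to 0 when it is let go
- start_grip (a point): on the start knob's vertical axis, in its bar grip, 79.5 mm above the bench. The bar is 42 mm long, 14 wide and 32 high, its top 10 mm above this point, on a skirt 44 mm across and 8 mm high. The point turns with the knob: its x axis lies along the bar, at rest along the mixer's x axis
- drive_top (a point): centre of the top of the round drive plate (68 mm across), on the drive axis, 97 mm above the bench when up; sinks with it. z up. A steel pin 12 mm across, 9 high, top edge bevelled 1.2 x 1.5 mm, stands on the plate, its axis 5 mm from this point in whatever direction the motor last stopped (not told by this point's axes; seen from above until covered). Plate and pin do not turn by hand
- touch_head (a joint): how far the drive plate with its pin is pressed down, m: 0 up, 0.004 fully down; beyond 0.0025 its switch makes and the mixer runs. It is sprung: it begins to give under about 5 N and is fully down at about 12 N, the weight of the carrier included
- carrier: loaded tube carrier, loose, 0.22 to 0.35 kg: aluminium disc 90 mm across, 14 thick, with a ring of twelve small capped tubes (tops 23.5 mm above the underside), a 12 mm steel stem and a black grip. Origin at the centre of the flat underside, where a blind socket 14 mm across, 10.5 deep opens downward; z up. Seated on the pin, its underside lies on the drive plate
- carrier_grip (a point): middle of the loaded carrier's black grip, 61 mm above its underside, on its axis. The grip is an upright cylinder 22 mm across, from 46 to 76 mm above the underside
- empty_carrier: the empty tube carrier, same size and shape but without tubes: open dark holes instead; to be left alone. Origin at the centre of its underside
- timer: bench timer, flat, 62 x 62 x 20 mm, loose; leave alone. Origin under its centre
- tube_rack: tube rack, 56 x 106 mm, 72 mm high with its capped tubes, loose; leave alone. Origin under its centre
- reagent_bottle: amber bottle, 64 mm across, about 130 mm high, loose; leave alone. Origin under its centre
- tip_box: pipette tip box, 87 x 122 x 63 mm, loose; leave alone. Origin under its centre
- cup_head: spare rubber cup head, 62 mm across, 34 mm high, loose; leave alone. Origin under its centre

How it is judged:
By the outcome, as a careful person would: the job done as asked, in the order asked, and still so for the second after the job is handed in, while the arm keeps its last pose, push and grip.
It also fails if it takes over 64 s, if anything falls off the work surface, if the arm or the gripper's body presses on something with over 40 N, if the wrist force passes 120 N, or if a joint passes its speed limit or range.

## Working session

There is one attempt and no reset: what is moved stays moved. The work goes in short steps, Python scripts to look and compute and a tool call to move; the robot and the scene stay as the last step left them, time stands still between calls to the robot, and variables do not carry over. Pictures are saved under pics/ and viewed, at most 10 in all, crops included, and the job is handed in when it is done.

Besides the shell and the picture viewer there is one more tool, called after "Request:" as name(argument=value, ...), one argument or row to a line, values as JSON. apply_moves: Moves the arm, as the interface text tells. Its arguments: {"type":"object","properties":{"commands":{"type":"array"},"squeeze":{"type":"number"}},"required":["commands"]}

```bash
mkdir -p pics; ls; python3 - <<'E'
from bench import r
import cv2,numpy as np
s=r.get_state();print({k:np.round(v,4).tolist() for k,v in s.items()})
a=r.snapshot("top");b=r.snapshot("side")
for n,d in (("top",a),("side",b)):
    cv2.imwrite(f"pics/{n}0.png",cv2.resize(d["img"],(800,600)));np.savez(f"{n}0.npz",**d)
    print(n,np.round(d["camera_matrix"],1).tolist(),np.round(d["T"],3).tolist())
E
```

```text
pics
{'time': 0.0, 'q': [1.1933, 0.309, 1.6352, 0.0, 1.1997, -0.0697], 'joint_velocities': [-0.0009, 0.001, -0.0004, -0.0012, -0.0025, -0.0018], 'joint_torque': [-0.0021, -41.5247, -27.6661, -0.0003, 0.0102, 0.0], 'tool_pos': [0.1891, 0.5949, 0.2301], 'tool_rot': [-0.0003, 0.1533, 0.9882, -0.0011], 'force': [0.3572, -0.3397, 0.3481], 'wrist_torque': [-0.0115, 0.0531, -0.0002], 'gripper_force': 0.0, 'grip_width': 0.0855}
top [[469.6, 0.0, 257.6], [0.0, 469.6, 197.0], [0.0, 0.0, 1.0]] [[-0.029, -0.999, 0.037, 0.469], [-1.0, 0.029, 0.003, 0.006], [-0.004, -0.036, -0.999, 1.719], [0.0, 0.0, 0.0, 1.0]]
side [[472.8, 0.0, 242.5], [0.0, 472.8, 186.2], [0.0, 0.0, 1.0]] [[0.837, -0.383, 0.391, -0.124], [-0.548, -0.581, 0.603, -1.043], [-0.004, -0.718, -0.696, 1.271], [0.0, 0.0, 0.0, 1.0]]
```

View pics/top0.png

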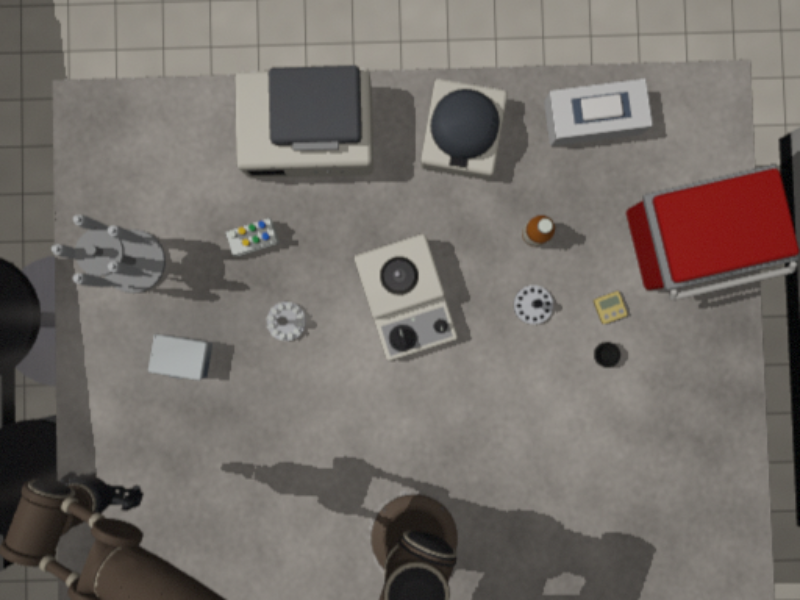

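View pics/side0.png

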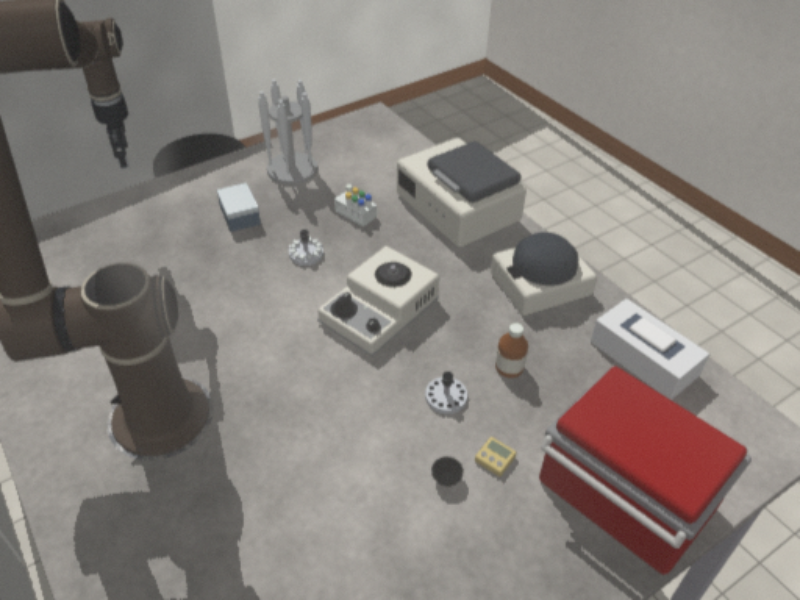

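Top view: mixer in the centre (drive disc at about (399,275), knob at (403,338), dial at (441,327)). The loaded carrier with white tubes is at (287,321) and the empty one with dark holes at (534,304). The side view agrees.

```bash
cat > h.py <<'E'
import numpy as np,cv2
from scipy.spatial.transform import Rotation as R
def Tst(s):
    T=np.eye(4);T[:3,:3]=R.from_quat(s["tool_rot"],scalar_first=True).as_matrix();T[:3,3]=s["tool_pos"];return T
def cast(d,uv,z,T=None):
    T=d["T"] if T is None else T;K=d["camera_matrix"]
    uv=np.atleast_2d(uv).astype(float)
    ray=np.c_[(uv-[K[0,2],K[1,2]])/[K[0,0],K[1,1]],np.ones(len(uv))]@T[:3,:3].T
    o=T[:3,3];return o+ray*((z-o[2])/ray[:,2])[:,None]
def wrist(r,name=None):
    s=r.get_state();d=r.snapshot("wrist");d["T"]=Tst(s)@d["tool_from_camera"]
    if name:cv2.imwrite(name,cv2.resize(d["img"],(800,600)));
    np.savez("w_last.npz",**{k:d[k] for k in("img","depth","camera_matrix","T")});return s,d
E
python3 - <<'E'
from h import *
from bench import r
d=np.load("top0.npz");f=0.64
print({n:cast(d,np.array(p)*f,z)[0].round(3).tolist() for n,p,z in
 [("plate",(399,275),.097),("knob",(403,338),.06),("dial",(441,327),.07),("loaded",(287,321),.02),("empty",(534,304),.014)]})
s,w=wrist(r);print(np.round(w["tool_from_camera"],3).tolist(),np.round(w["camera_matrix"],1).tolist())
E
```

```text
{'plate': [0.601, 0.017, 0.097], 'knob': [0.461, 0.012, 0.06], 'dial': [0.483, -0.074, 0.07], 'loaded': [0.508, 0.28, 0.02], 'empty': [0.531, -0.294, 0.014]}
[[0.0, -0.962, -0.274, 0.069], [1.0, 0.0, 0.0, 0.001], [-0.0, -0.274, 0.962, -0.142], [0.0, 0.0, 0.0, 1.0]] [[327.9, 0.0, 255.8], [0.0, 327.9, 193.5], [0.0, 0.0, 1.0]]
```

Request:
apply_moves(
  commands=[
    {"gripper": -1,"tx": -0.5,"ty": -0.5,"tz": -0.2},
    {"gripper": -1,"tx": -1,"ty": -1,"tz": -0.35},
    {"gripper": -1,"tx": -1,"ty": -1,"tz": -0.35},
    {"gripper": -1,"tx": -1,"ty": -1,"tz": -0.35},
    {"gripper": -1,"tx": -1,"ty": -1,"tz": -0.35},
    {"gripper": -1,"tx": -1,"ty": -1,"tz": -0.35},
    {"gripper": -1,"tx": -1,"ty": -1,"tz": -0.35},
  ],
)

```text
invalid input
```

Request:
apply_moves(
  commands=[
    {"gripper": -1,"tx": -0.5,"ty": -0.5,"roll": -0.04},
    {"gripper": -1,"tx": -1,"ty": -1,"roll": -0.08},
    {"gripper": -1,"tx": -1,"ty": -1,"roll": -0.13},
    {"gripper": -1,"tx": -1,"ty": -1,"roll": -0.178},
    {"gripper": -1,"tx": -1,"ty": -1,"roll": -0.178},
    {"gripper": -1,"tx": -1,"ty": -1,"roll": -0.178},
    {"gripper": -1,"tx": -1,"ty": -1,"roll": -0.178},
  ],
)

```text
invalid input
```

Request:
apply_moves(
  commands=[
    {"gripper": -1,"tx": -0.5,"ty": -0.5,"tz": -0.2,"roll": 0},
    {"gripper": -1,"tx": -1,"ty": -1,"tz": -0.35,"roll": 0},
    {"gripper": -1,"tx": -1,"ty": -1,"tz": -0.35,"roll": 0},
    {"gripper": -1,"tx": -1,"ty": -1,"tz": -0.35,"roll": 0},
    {"gripper": -1,"tx": -1,"ty": -1,"tz": -0.35,"roll": 0},
    {"gripper": -1,"tx": -1,"ty": -1,"tz": -0.35,"roll": 0},
    {"gripper": -1,"tx": -1,"ty": -1,"tz": -0.35,"roll": 0},
  ],
)

```text
time: 0.85
tool_pos: [0.3217, 0.3413, 0.3027]
tool_rot: [0.002, 0.156, 0.988, 0.0]
force: [-0.5, 0.2, 0.3]
grip_width: 0.0852
gripper_force: 0.0
```

Request:
apply_moves(
  commands=[
    {"gripper": -1,"tx": -0.5,"ty": -0.5,"tz": 0,"roll": -0.04},
    {"gripper": -1,"tx": -1,"ty": -1,"tz": 0,"roll": -0.08},
    {"gripper": -1,"tx": -1,"ty": -1,"tz": 0,"roll": -0.13},
    {"gripper": -1,"tx": -1,"ty": -1,"tz": 0,"roll": -0.178},
    {"gripper": -1,"tx": -1,"ty": -1,"tz": 0,"roll": -0.178},
    {"gripper": -1,"tx": -1,"ty": -1,"tz": 0,"roll": -0.178},
    {"gripper": -1,"tx": -1,"ty": -1,"tz": 0,"roll": -0.178},
  ],
)

```text
time: 1.55
tool_pos: [0.4512, 0.0896, 0.3009]
tool_rot: [0.0, -0.123, 0.992, -0.001]
force: [0.6, 0.8, -0.2]
grip_width: 0.0852
gripper_force: 0.0
```

Request:
apply_moves(
  commands=[
    {"gripper": -1,"tx": -0.25,"ty": -0.42,"tz": 0.2,"roll": 0},
    {"gripper": -1,"tx": -0.25,"ty": -0.42,"tz": 0.2,"roll": 0},
    {"gripper": -1,"tx": -0.25,"ty": -0.42,"tz": 0.2,"roll": 0},
    {"gripper": -1,"tx": -0.25,"ty": -0.42,"tz": 0.2,"roll": 0},
    {"gripper": 0.1,"tx": -0.25,"ty": -0.42,"tz": 0.2,"roll": 0},
  ],
)

```text
time: 2.05
tool_pos: [0.5181, 0.0258, 0.2612]
tool_rot: [-0.0, -0.126, 0.992, 0.001]
force: [-0.6, 1.3, 0.7]
grip_width: 0.0734
gripper_force: 0.0
```

```bash
python3 - <<'E'
from h import *
from bench import r
s,d=wrist(r,"pics/w1.png");print(s["tool_pos"],s["joint_velocities"].round(3) if hasattr(s["joint_velocities"],'round') else 0)
E
```

```text
[0.51807109 0.0258392  0.26117389] [ 0.011 -0.023  0.001 -0.004 -0.004 -0.005]
```

View pics/w1.png

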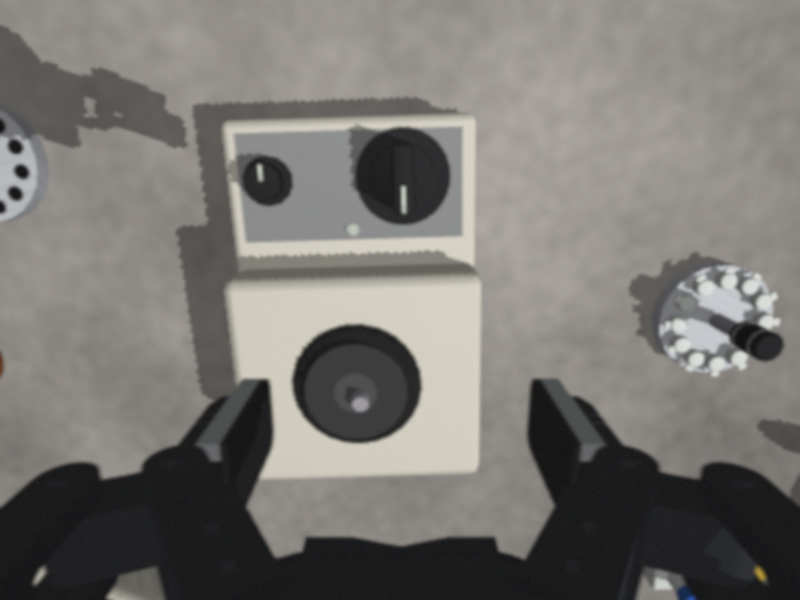

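The wrist view shows the mixer. The knob skirt is centred near (403,175) with its pointer at (403,199), and the dial is at (267,180). The plate is near (356,393) with the pin top near (360,403). The loaded carrier is at (718,320), grip at (765,343).

```bash
python3 - <<'E'
from h import *
d=np.load("w_last.npz");img=d["img"];D=d["depth"];f=.64
def ctr(mask,p):
    n,l,st,c=cv2.connectedComponentsWithStats(mask.astype(np.uint8));i=l[int(p[1]*f),int(p[0]*f)]
    return (l==i).astype(np.uint8),st[i]
hsv=cv2.cvtColor(img,cv2.COLOR_BGR2HSV)
g=cv2.cvtColor(img,cv2.COLOR_BGR2GRAY)
# world points of all depth pixels
v,u=np.mgrid[0:384,0:512];K=d["camera_matrix"];P=np.dstack([(u-K[0,2])/K[0,0]*D,(v-K[1,2])/K[1,1]*D,D])@d["T"][:3,:3].T+d["T"][:3,3]
sub=(u>100)&(u<350)&(v<310)&(D>0)
def rect(lo,hi,name):
    m=sub&(P[...,2]>lo)&(P[...,2]<hi)&(np.hypot(P[...,0]-.55,P[...,1]-.02)<.2)
    q=P[m];print(name,m.sum(),q.mean(0).round(4),np.median(q[:,2]).round(4));
    return cv2.minAreaRect((q[:,:2]*1000).astype(np.float32)),m
print(rect(.081,.0885,"housing"));print(rect(.046,.054,"deck"))
# bar top
m=sub&(P[...,2]>.087)&(P[...,2]<.093)&(np.hypot(P[...,0]-.461,P[...,1]-.015)<.035)
q=P[m][:,:2]*1000;print("bar",m.sum(),cv2.minAreaRect(q.astype(np.float32)))
m=sub&(P[...,2]>.094)&(P[...,2]<.1005);q=P[m][:,:2]*1000;print("plate",m.sum(),cv2.minEnclosingCircle(q.astype(np.float32)),np.median(P[m][:,2]))
m=sub&(P[...,2]>.103)&(P[...,2]<.112);print("pin",m.sum(),P[m].mean(0).round(4) if m.any() else 0)
# skirt colour circle
mk,st=ctr(g<60,(385,185));c,_=cv2.findContours(mk,0,1);c=max(c,key=cv2.contourArea)[:,0,:]
e=cv2.fitEllipse(c);print("skirt px",e,cast(d,e[0],.058))
mk,st=ctr(g<75,(312,385));c,_=cv2.findContours(mk,0,1);c=max(c,key=cv2.contourArea)[:,0,:]
e=cv2.fitEllipse(c);print("outer plate px",e,[cast(d,e[0],z)[0].round(4).tolist() for z in(.085,.097)])
for row in range(245,266): print(g[row,212:244].tolist())
print(cast(d,[[360*f,403*f]],.106),cast(d,[[355*f,392*f]],.097))
E
```

```text
housing 14302 [0.5891 0.0212 0.0847] 0.0848
(((563.8273315429688, 6.061653137207031), (229.74893188476562, 166.17323303222656), 16.985212326049805), array([[False, False, False, ..., False, False, False],
       [False, False, False, ..., False, False, False],
       [False, False, False, ..., False, False, False],
       ...,
       [False, False, False, ..., False, False, False],
       [False, False, False, ..., False, False, False],
       [False, False, False, ..., False, False, False]], shape=(384, 512)))
deck 12810 [ 0.4833 -0.017   0.0503] 0.0504
(((484.9825744628906, -16.3653564453125), (103.99219512939453, 168.49124145507812), 16.11757469177246), array([[False, False, False, ..., False, False, False],
       [False, False, False, ..., False, False, False],
       [False, False, False, ..., False, False, False],
       ...,
       [False, False, False, ..., False, False, False],
       [False, False, False, ..., False, False, False],
       [False, False, False, ..., False, False, False]], shape=(384, 512)))
bar 631 ((463.1239013671875, 13.577741622924805), (41.1327934265136
[... 2657 characters left out ...]
78, 78, 83, 98, 120, 140, 151, 154, 156, 155, 154, 147, 129, 103, 79, 66, 63, 63, 62, 61, 61, 62]
[60, 62, 62, 60, 60, 61, 63, 64, 68, 73, 74, 76, 78, 83, 99, 120, 137, 144, 145, 144, 138, 124, 103, 82, 66, 61, 62, 60, 60, 62, 61, 61]
[62, 61, 62, 62, 61, 61, 61, 62, 63, 65, 67, 70, 70, 74, 80, 93, 107, 113, 115, 110, 103, 91, 75, 66, 61, 61, 61, 63, 61, 61, 60, 62]
[61, 61, 62, 61, 61, 62, 62, 62, 62, 63, 62, 64, 64, 66, 65, 71, 76, 79, 78, 77, 71, 65, 63, 61, 61, 62, 62, 61, 61, 61, 61, 62]
[61, 61, 60, 62, 60, 61, 62, 61, 62, 63, 61, 60, 61, 62, 63, 62, 61, 63, 61, 63, 62, 61, 61, 61, 62, 61, 62, 62, 62, 60, 62, 61]
[[0.60458775 0.02251264 0.106     ]] [[0.60230625 0.01793884 0.097     ]]
```

Request:
apply_moves(
  commands=[
    {"gripper": 0.1,"tx": 0.15,"ty": 0.01,"tz": 0.1,"roll": -0.01},
    {"gripper": 0.1,"tx": 0.283,"ty": 0.01,"tz": 0.3,"roll": -0.01},
    {"gripper": 0.1,"tx": 0.283,"ty": 0.01,"tz": 0.5,"roll": -0.01},
    {"gripper": 0.1,"tx": 0.283,"ty": 0.01,"tz": 0.6,"roll": -0.01},
    {"gripper": 0.1,"tx": 0.283,"ty": 0.01,"tz": 0.6,"roll": -0.01},
    {"gripper": 0.1,"tx": 0.283,"ty": 0.01,"tz": 0.6,"roll": -0.01},
    {"gripper": 0.1,"tx": 0.283,"ty": 0.01,"tz": 0.6,"roll": -0.01},
  ],
)

```text
time: 2.8
tool_pos: [0.4652, 0.0127, 0.1435]
tool_rot: [0.002, -0.141, 0.99, -0.0]
force: [0.6, -0.6, 0.5]
grip_width: 0.0382
gripper_force: 0.0
```

Request:
apply_moves(
  commands=[
    {"gripper": 0.1,"tx": 0.01,"ty": 0.005,"tz": 0.15,"roll": 0},
    {"gripper": 0.1,"tx": 0.01,"ty": 0.005,"tz": 0.3,"roll": 0},
    {"gripper": 0.1,"tx": 0.01,"ty": 0.005,"tz": 0.41,"roll": 0},
    {"gripper": 0.1,"tx": 0.01,"ty": 0.005,"tz": 0.41,"roll": 0},
    {"gripper": 0.1,"tx": 0.01,"ty": 0.005,"tz": 0.41,"roll": 0},
    {"gripper": 1,"tx": 0.01,"ty": 0.005,"tz": 0.41,"roll": 0},
    {"gripper": 1,"tx": 0.01,"ty": 0.005,"tz": 0.41,"roll": 0},
    {"gripper": 1,"tx": 0.01,"ty": 0.005,"tz": 0.41,"roll": 0},
    {"gripper": 1,"tx": 0.01,"ty": 0.005,"tz": 0.41,"roll": 0},
    {"gripper": 1,"tx": 0.01,"ty": 0.005,"tz": 0.41,"roll": 0},
    {"gripper": 1,"tx": 0.01,"ty": 0.005,"tz": 0.41,"roll": 0},
  ],
  squeeze=25,
)

```text
time: 3.9
tool_pos: [0.4621, 0.0132, 0.0606]
tool_rot: [0.001, -0.141, 0.99, 0.0]
force: [-0.5, 3.7, 7.6]
grip_width: 0.0135
gripper_force: 30.0
```

Request:
apply_moves(
  commands=[
    {"gripper": 1,"tx": 0,"ty": 0,"tz": -0.01,"roll": 0.04},
    {"gripper": 1,"tx": 0,"ty": 0,"tz": -0.01,"roll": 0.08},
    {"gripper": 1,"tx": 0,"ty": 0,"tz": -0.01,"roll": 0.12},
    {"gripper": 1,"tx": 0,"ty": 0,"tz": -0.01,"roll": 0.16},
    {"gripper": 1,"tx": 0,"ty": 0,"tz": -0.01,"roll": 0.2},
    {"gripper": 1,"tx": 0,"ty": 0,"tz": -0.01,"roll": 0.24},
    {"gripper": 1,"tx": 0,"ty": 0,"tz": -0.01,"roll": 0.28},
    {"gripper": 1,"tx": 0,"ty": 0,"tz": -0.01,"roll": 0.32},
    {"gripper": 1,"tx": 0,"ty": 0,"tz": -0.01,"roll": 0.35},
    {"gripper": 1,"tx": 0,"ty": 0,"tz": -0.01,"roll": 0.37},
    {"gripper": 1,"tx": 0,"ty": 0,"tz": -0.01,"roll": 0.37},
  ],
  squeeze=45,
)

```text
time: 5.0
tool_pos: [0.4621, 0.0137, 0.0607]
tool_rot: [0.001, 0.427, 0.904, 0.001]
force: [5.1, 5.4, -9.7]
grip_width: 0.0128
gripper_force: 45.9
```

```bash
python3 -c "
from bench import r
s=r.get_state();print(s['wrist_torque'],s['force'],s['tool_rot'],s['q'],s['grip_width'])"
```

```text
[ 0.83600149 -0.64729065  0.09397383] [ 5.1020962   5.41000003 -9.65326128] [0.00092215 0.42651798 0.90447742 0.00147247] [-0.06598393  0.24942689  2.12188833  0.00297514  0.76748556 -0.75763802] 0.01284464664374209
```

Request:
apply_moves(
  commands=[
    {"gripper": 1,"tx": 0,"ty": 0,"tz": 0.005,"roll": 0.015},
    {"gripper": 1,"tx": 0,"ty": 0,"tz": 0.005,"roll": 0.028},
    {"gripper": 1,"tx": 0,"ty": 0,"tz": 0.005,"roll": 0.028},
    {"gripper": 1,"tx": 0,"ty": 0,"tz": 0.005,"roll": 0.028},
  ],
)

```text
time: 5.4
tool_pos: [0.4622, 0.0137, 0.0607]
tool_rot: [0.001, 0.463, 0.886, 0.001]
force: [2.0, 6.0, -1.8]
grip_width: 0.0131
gripper_force: 51.2
```

```bash
python3 -c "
from bench import r
s=r.get_state();print(s['wrist_torque'],s['force'],s['tool_rot'],s['q'],s['grip_width'])"
```

```text
[ 0.99725367 -0.18695837  1.06300328] [ 1.9872285   5.97678913 -1.76402458] [0.00088705 0.46326386 0.88621942 0.00097212] [-6.52247234e-02  2.49899891e-01  2.12132658e+00  1.52650050e-03
  7.67957831e-01 -6.73767802e-01] 0.013108534643605285
```

Request:
apply_moves(
  commands=[
    {"gripper": -0.5,"tx": 0,"ty": 0,"tz": 0,"roll": 0},
    {"gripper": -0.5,"tx": 0,"ty": 0,"tz": 0,"roll": 0},
    {"gripper": -0.5,"tx": 0,"ty": 0,"tz": 0,"roll": 0},
    {"gripper": -0.5,"tx": 0,"ty": 0,"tz": 0,"roll": 0},
    {"gripper": -0.5,"tx": 0,"ty": 0,"tz": -0.2,"roll": 0},
    {"gripper": -0.5,"tx": 0,"ty": 0,"tz": -0.4,"roll": 0},
    {"gripper": -0.5,"tx": 0,"ty": 0,"tz": -0.6,"roll": 0},
    {"gripper": -0.5,"tx": 0,"ty": 0,"tz": -0.8,"roll": 0},
    {"gripper": -0.5,"tx": 0,"ty": 0,"tz": -0.8,"roll": 0},
  ],
)

```text
time: 6.3
tool_pos: [0.4661, 0.0117, 0.2269]
tool_rot: [0.006, 0.465, 0.885, 0.002]
force: [1.6, -0.5, 0.3]
grip_width: 0.0639
gripper_force: 0.0
```

Request:
apply_moves(
  commands=[
    {"gripper": -0.5,"tx": 0.2,"ty": 0.2,"tz": 0,"roll": -0.04},
    {"gripper": -0.5,"tx": 0.4,"ty": 0.4,"tz": 0,"roll": -0.08},
    {"gripper": -0.5,"tx": 0.6,"ty": 0.6,"tz": 0,"roll": -0.12},
    {"gripper": -0.5,"tx": 0.8,"ty": 0.75,"tz": 0,"roll": -0.16},
    {"gripper": -0.5,"tx": 0.93,"ty": 0.85,"tz": 0,"roll": -0.2},
    {"gripper": -0.5,"tx": 0.93,"ty": 0.85,"tz": 0,"roll": -0.25},
    {"gripper": -0.5,"tx": 0.93,"ty": 0.85,"tz": 0,"roll": -0.3},
    {"gripper": -0.5,"tx": 0.93,"ty": 0.85,"tz": 0,"roll": -0.3},
    {"gripper": -0.5,"tx": 0.93,"ty": 0.85,"tz": 0,"roll": -0.3},
  ],
)

```text
time: 7.2
tool_pos: [0.4954, 0.2617, 0.2195]
tool_rot: [-0.001, 0.014, 1.0, -0.0]
force: [0.1, -0.1, 0.1]
grip_width: 0.0642
gripper_force: 0.0
```

```bash
python3 - <<'E'
from h import *
from bench import r
s,d=wrist(r,"pics/w2.png");D=d["depth"]
v,u=np.mgrid[0:384,0:512];K=d["camera_matrix"];P=np.dstack([(u-K[0,2])/K[0,0]*D,(v-K[1,2])/K[1,1]*D,D])@d["T"][:3,:3].T+d["T"][:3,3]
near=(D>0)&(np.hypot(P[...,0]-.508,P[...,1]-.28)<.07)
for lo,hi in((.011,.018),(.073,.08),(.021,.026)):
    q=P[near&(P[...,2]>lo)&(P[...,2]<hi)];print(lo,len(q),np.median(q[:,2]),cv2.minEnclosingCircle((q[:,:2]*1000).astype(np.float32)),q.mean(0).round(4))
# knob
k=(D>0)&(np.hypot(P[...,0]-.4628,P[...,1]-.0135)<.03)&(P[...,2]>.085);print("knob",k.sum(), cv2.minAreaRect((P[k][:,:2]*1000).astype(np.float32)) if k.sum()>5 else 0)
print(s["tool_pos"],Tst(s)[:3,:2].T.round(3),s["q"].round(3))
E
```

```text
0.011 2940 0.013923103931098135 ((509.6154479980469, 284.578369140625), 44.9643669128418) [0.5051 0.2837 0.0139]
0.073 423 0.07558073300545193 ((509.6224060058594, 284.7530822753906), 11.016645431518555) [0.5091 0.2846 0.0755]
0.021 1595 0.023124538537356132 ((509.7323913574219, 284.5171813964844), 44.57469940185547) [0.508  0.2846 0.0231]
knob 0 0
[0.49535428 0.26166439 0.21946321] [[-1.     0.028  0.001]
 [ 0.028  1.    -0.001]] [ 0.408  0.197  1.798 -0.     1.148 -1.134]
```

View pics/w2.png

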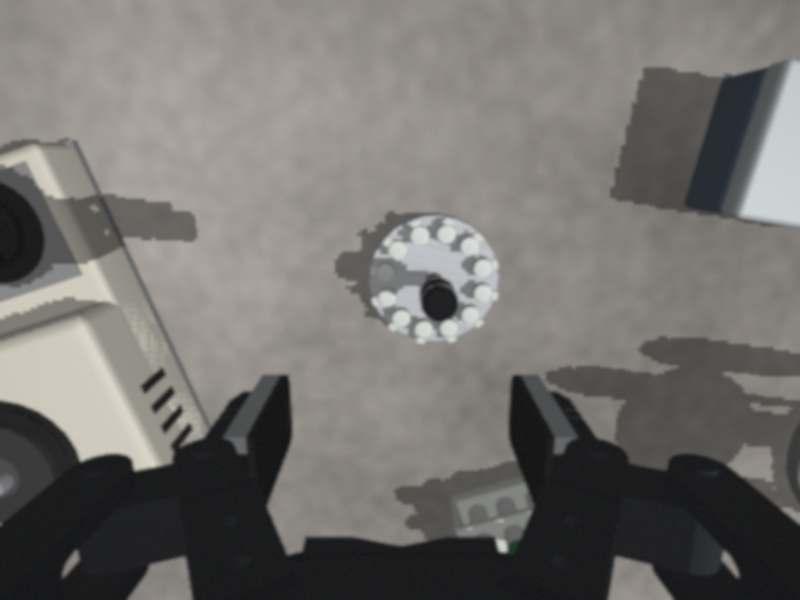

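Request:
apply_moves(
  commands=[
    {"gripper": -0.2,"tx": -0.068,"ty": 0.116,"tz": 0.1,"roll": 0},
    {"gripper": -0.2,"tx": -0.068,"ty": 0.116,"tz": 0.3,"roll": 0},
    {"gripper": -0.2,"tx": -0.068,"ty": 0.116,"tz": 0.5,"roll": 0},
    {"gripper": -0.2,"tx": -0.068,"ty": 0.116,"tz": 0.5,"roll": 0},
    {"gripper": -0.2,"tx": -0.068,"ty": 0.116,"tz": 0.5,"roll": 0},
  ],
)

```text
time: 7.75
tool_pos: [0.5095, 0.2843, 0.1199]
tool_rot: [-0.001, 0.013, 1.0, -0.0]
force: [0.4, 0.1, 0.8]
grip_width: 0.0515
gripper_force: 0.0
```

Well aligned; descend and close.

Request:
apply_moves(
  commands=[
    {"gripper": -0.2,"tx": 0,"ty": 0,"tz": 0.15,"roll": 0},
    {"gripper": -0.2,"tx": 0,"ty": 0,"tz": 0.3,"roll": 0},
    {"gripper": -0.2,"tx": 0,"ty": 0,"tz": 0.395,"roll": 0},
    {"gripper": -0.2,"tx": 0,"ty": 0,"tz": 0.395,"roll": 0},
    {"gripper": -0.2,"tx": 0,"ty": 0,"tz": 0.395,"roll": 0},
    {"gripper": 1,"tx": 0,"ty": 0,"tz": 0.395,"roll": 0},
    {"gripper": 1,"tx": 0,"ty": 0,"tz": 0.395,"roll": 0},
    {"gripper": 1,"tx": 0,"ty": 0,"tz": 0.395,"roll": 0},
    {"gripper": 1,"tx": 0,"ty": 0,"tz": 0.395,"roll": 0},
    {"gripper": 1,"tx": 0,"ty": 0,"tz": 0.395,"roll": 0},
    {"gripper": 1,"tx": 0,"ty": 0,"tz": 0.395,"roll": 0},
  ],
  squeeze=80,
)

```text
time: 8.85
tool_pos: [0.5118, 0.2858, 0.0438]
tool_rot: [0.002, 0.013, 1.0, 0.001]
force: [-0.7, -1.5, 5.1]
grip_width: 0.0198
gripper_force: 78.0
```

Request:
apply_moves(
  commands=[
    {"gripper": 1,"tx": 0,"ty": 0,"tz": -0.2,"roll": 0},
    {"gripper": 1,"tx": 0,"ty": 0,"tz": -0.4,"roll": 0},
    {"gripper": 1,"tx": 0,"ty": 0,"tz": -0.6,"roll": 0},
    {"gripper": 1,"tx": 0,"ty": 0,"tz": -0.7,"roll": 0},
    {"gripper": 1,"tx": 0,"ty": 0,"tz": -0.7,"roll": 0},
    {"gripper": 1,"tx": 0,"ty": 0,"tz": -0.7,"roll": 0},
  ],
)

```text
time: 9.45
tool_pos: [0.5092, 0.2848, 0.1808]
tool_rot: [-0.0, 0.013, 1.0, -0.0]
force: [-0.2, 0.3, -3.3]
grip_width: 0.0197
gripper_force: 79.1
```

```bash
python3 - <<'E'
from h import *
from bench import r
s,d=wrist(r,"pics/w3.png");D=d["depth"]
v,u=np.mgrid[0:384,0:512];K=d["camera_matrix"];P=np.dstack([(u-K[0,2])/K[0,0]*D,(v-K[1,2])/K[1,1]*D,D])@d["T"][:3,:3].T+d["T"][:3,3]
tp=s["tool_pos"];print(tp,s["force"],s["grip_width"],Tst(s)[:3,:3].round(3))
near=(D>0)&(np.hypot(P[...,0]-tp[0],P[...,1]-tp[1])<.06)
q=P[near&(P[...,2]<tp[2]-.01)&(P[...,2]>tp[2]-.05)];print(np.percentile(q[:,2],[1,10,30,50,70,90]).round(4))
z0=np.percentile(q[:,2],10)
n=cv2.minEnclosingCircle((q[:,:2]*1000).astype(np.float32));print(n)
E
```

```text
[0.50922003 0.28480146 0.18081423] [-0.17566289  0.29416514 -3.27016866] 0.019661333928602337 [[-1.     0.025 -0.001]
 [ 0.025  1.    -0.   ]
 [ 0.001 -0.    -1.   ]]
[0.1438 0.1502 0.1508 0.1514 0.1591 0.1605]
((507.12762451171875, 284.8048400878906), 45.175514221191406)
```

View pics/w3.png

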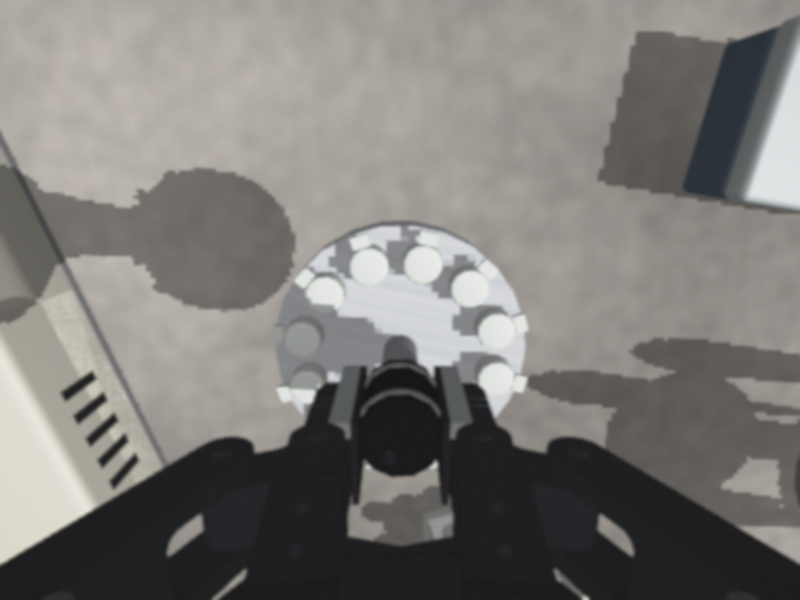

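The carrier is held upright by its grip (grip at (400,430), disc rim top at (400,222)). Now carry it over the mixer.

Request:
apply_moves(
  commands=[
    {"gripper": 1,"tx": -0.1,"ty": -0.15,"tz": 0,"roll": 0},
    {"gripper": 1,"tx": -0.2,"ty": -0.3,"tz": 0,"roll": 0},
    {"gripper": 1,"tx": -0.3,"ty": -0.45,"tz": 0,"roll": 0},
    {"gripper": 1,"tx": -0.4,"ty": -0.6,"tz": 0,"roll": 0},
    {"gripper": 1,"tx": -0.5,"ty": -0.75,"tz": 0,"roll": 0},
    {"gripper": 1,"tx": -0.52,"ty": -0.9,"tz": 0,"roll": 0},
    {"gripper": 1,"tx": -0.52,"ty": -1.0,"tz": 0,"roll": 0},
    {"gripper": 1,"tx": -0.52,"ty": -1.0,"tz": 0,"roll": 0},
  ],
)

```text
time: 10.3
tool_pos: [0.6068, 0.0794, 0.1777]
tool_rot: [-0.003, 0.014, 1.0, -0.001]
force: [0.3, 0.3, -3.4]
grip_width: 0.0201
gripper_force: 79.2
```

Request:
apply_moves(
  commands=[
    {"gripper": 1,"tx": 0,"ty": -0.15,"tz": 0,"roll": 0},
    {"gripper": 1,"tx": 0,"ty": -0.25,"tz": 0,"roll": 0},
    {"gripper": 1,"tx": 0,"ty": -0.3,"tz": 0,"roll": 0},
    {"gripper": 1,"tx": 0,"ty": -0.3,"tz": 0.05,"roll": 0},
    {"gripper": 1,"tx": 0,"ty": -0.3,"tz": 0.05,"roll": 0},
    {"gripper": 1,"tx": 0,"ty": -0.3,"tz": 0.05,"roll": 0},
  ],
)

```text
time: 10.9
tool_pos: [0.6064, 0.0238, 0.1699]
tool_rot: [-0.001, 0.012, 1.0, 0.0]
force: [-0.5, 0.2, -2.7]
grip_width: 0.02
gripper_force: 79.4
```

```bash
cat > disc.py <<'E'
from h import *
from bench import r
from scipy.optimize import least_squares
s,d=wrist(r);D=d["depth"]
v,u=np.mgrid[0:384,0:512];K=d["camera_matrix"];P=np.dstack([(u-K[0,2])/K[0,0]*D,(v-K[1,2])/K[1,1]*D,D])@d["T"][:3,:3].T+d["T"][:3,3]
T=Tst(s);tp=s["tool_pos"]
Q=(P-tp)@T[:3,:3]   # tool coords
m=(D>0)&(np.hypot(Q[...,0],Q[...,1])<.055)&(Q[...,2]>.0265)&(Q[...,2]<.0335)
q=Q[m];A=np.c_[q[:,:2],np.ones(len(q))];c=np.linalg.lstsq(A,q[:,2],rcond=None)[0];print("plane in tool: slopes",c.round(4),len(q))
n,l,st,_=cv2.connectedComponentsWithStats((((D>0)&(np.hypot(Q[...,0],Q[...,1])<.055)&(Q[...,2]>.012)&(Q[...,2]<.0345))).astype(np.uint8))
i=1+np.argmax(st[1:,4]);cs,_=cv2.findContours((l==i).astype(np.uint8),0,1);k=max(cs,key=cv2.contourArea)[:,0,:]
e=Q[k[:,1],k[:,0]];e=e[(e[:,2]>.026)]
e=e[np.hypot(e[:,0],e[:,1])>.038]
f=least_squares(lambda p:np.hypot(e[:,0]-p[0],e[:,1]-p[1])-.0445,[0,0],loss="soft_l1",f_scale=.001);print("centre in tool",f.x.round(4),len(e),np.ptp(e[:,0]),np.ptp(e[:,1]))
w=(T@np.r_[f.x,c[2],1])[:3];print("centre world",w.round(4),"tcp",tp.round(4),T[:3,:2].T.round(3).tolist(),s["force"].round(2))
dx=np.array([.6047,.0222])-w[:2];print("move tool tx,ty",(T[:2,:2].T@dx/.2).round(4),"underside",w[2]-.014)
E
python3 disc.py
```

```text
plane in tool: slopes [-0.002   0.0005  0.0299] 8313
centre in tool [0.0023 0.0002] 283 0.07263999350570818 0.08987787274999207
centre world [0.604  0.0241 0.14  ] tcp [0.6064 0.0238 0.1699] [[-1.0, 0.024, 0.003], [0.024, 1.0, 0.001]] [-0.53  0.18 -2.67]
move tool tx,ty [-0.0037 -0.0094] underside 0.12600399839685783
```

Request:
apply_moves(
  commands=[
    {"gripper": 1,"tx": -0.004,"ty": -0.01,"tz": 0.03,"roll": 0},
    {"gripper": 1,"tx": -0.004,"ty": -0.01,"tz": 0.06,"roll": 0},
    {"gripper": 1,"tx": -0.004,"ty": -0.01,"tz": 0.08,"roll": 0},
    {"gripper": 1,"tx": -0.004,"ty": -0.01,"tz": 0.08,"roll": 0},
    {"gripper": 1,"tx": -0.004,"ty": -0.01,"tz": 0.08,"roll": 0},
  ],
)

```text
time: 11.45
tool_pos: [0.6079, 0.0206, 0.155]
tool_rot: [-0.0, 0.013, 1.0, 0.0]
force: [-0.9, -0.2, -2.0]
grip_width: 0.0202
gripper_force: 79.3
```

```bash
python3 disc.py
```

```text
plane in tool: slopes [-0.0017  0.001   0.0299] 8307
centre in tool [0.0023 0.0003] 284 0.07209027255288697 0.09002172892978455
centre world [0.6056 0.0209 0.1251] tcp [0.6079 0.0206 0.155 ] [[-1.0, 0.025, 0.001], [0.025, 1.0, 0.0]] [-0.88 -0.25 -1.95]
move tool tx,ty [0.0044 0.0064] underside 0.11109281130454231
```

Request:
apply_moves(
  commands=[
    {"gripper": 1,"tx": 0.004,"ty": 0.006,"tz": 0,"roll": 0},
    {"gripper": 1,"tx": 0.004,"ty": 0.006,"tz": 0.01,"roll": 0},
    {"gripper": 1,"tx": 0.004,"ty": 0.006,"tz": 0.02,"roll": 0},
    {"gripper": 1,"tx": 0.004,"ty": 0.006,"tz": 0.03,"roll": 0},
    {"gripper": 1,"tx": 0.004,"ty": 0.006,"tz": 0.03,"roll": 0},
  ],
)

```text
time: 12.0
tool_pos: [0.6069, 0.0217, 0.1487]
tool_rot: [-0.0, 0.013, 1.0, -0.0]
force: [0.2, 0.2, -3.9]
grip_width: 0.0197
gripper_force: 79.4
```

```bash
python3 disc.py
```

```text
plane in tool: slopes [-0.0012  0.0007  0.0299] 8322
centre in tool [0.0023 0.0003] 283 0.07169468829570187 0.09000191854310707
centre world [0.6045 0.022  0.1188] tcp [0.6069 0.0217 0.1487] [[-1.0, 0.025, 0.001], [0.025, 1.0, -0.0]] [ 0.18  0.18 -3.86]
move tool tx,ty [-0.001   0.0009] underside 0.10480890480766294
```

Request:
apply_moves(
  commands=[
    {"gripper": 1,"tx": 0,"ty": 0,"tz": 0.01,"roll": 0},
    {"gripper": 1,"tx": 0,"ty": 0,"tz": 0.02,"roll": 0},
    {"gripper": 1,"tx": 0,"ty": 0,"tz": 0.025,"roll": 0},
    {"gripper": 1,"tx": 0,"ty": 0,"tz": 0.025,"roll": 0},
    {"gripper": 1,"tx": 0,"ty": 0,"tz": 0.025,"roll": 0},
  ],
)

```text
time: 12.55
tool_pos: [0.6073, 0.0217, 0.1442]
tool_rot: [-0.0, 0.013, 1.0, 0.0]
force: [-0.2, -0.3, -2.3]
grip_width: 0.0199
gripper_force: 79.4
```

```bash
python3 disc.py
```

```text
plane in tool: slopes [-0.0013  0.0011  0.0299] 8321
centre in tool [0.0024 0.0002] 285 0.07216622404380567 0.08950855252340537
centre world [0.6049 0.022  0.1143] tcp [0.6073 0.0217 0.1442] [[-1.0, 0.025, 0.0], [0.025, 1.0, 0.0]] [-0.18 -0.28 -2.35]
move tool tx,ty [0.0011 0.0008] underside 0.10032160415817665
```

Request:
apply_moves(
  commands=[
    {"gripper": 1,"tx": 0,"ty": 0,"tz": 0.01,"roll": 0},
    {"gripper": 1,"tx": 0,"ty": 0,"tz": 0.02,"roll": 0},
    {"gripper": 1,"tx": 0,"ty": 0,"tz": 0.03,"roll": 0},
    {"gripper": 1,"tx": 0,"ty": 0,"tz": 0.03,"roll": 0},
    {"gripper": 1,"tx": 0,"ty": 0,"tz": 0.03,"roll": 0},
  ],
)

```text
time: 13.1
tool_pos: [0.6075, 0.0217, 0.1393]
tool_rot: [0.0, 0.013, 1.0, -0.0]
force: [-2.8, -0.2, 5.1]
grip_width: 0.0198
gripper_force: 80.2
```

```bash
python3 disc.py
```

```text
plane in tool: slopes [-0.0017  0.0005  0.0299] 8328
centre in tool [0.0024 0.0003] 284 0.07189618799782169 0.08958527458381879
centre world [0.6052 0.022  0.1094] tcp [0.6075 0.0217 0.1393] [[-1.0, 0.025, -0.001], [0.025, 1.0, -0.0]] [-2.75 -0.25  5.07]
move tool tx,ty [0.0024 0.0009] underside 0.09539432813333629
```

Request:
apply_moves(
  commands=[
    {"gripper": 1,"tx": 0.002,"ty": 0,"tz": 0.005,"roll": 0},
    {"gripper": 1,"tx": 0.002,"ty": 0,"tz": 0.01,"roll": 0},
    {"gripper": 1,"tx": 0.002,"ty": 0,"tz": 0.015,"roll": 0},
    {"gripper": 1,"tx": 0.002,"ty": 0,"tz": 0.015,"roll": 0},
    {"gripper": 1,"tx": 0.002,"ty": 0,"tz": 0.015,"roll": 0},
  ],
)

```text
time: 13.65
tool_pos: [0.6075, 0.0217, 0.1369]
tool_rot: [0.001, 0.013, 1.0, -0.0]
force: [-3.4, 0.2, 8.9]
grip_width: 0.0203
gripper_force: 80.9
```

```bash
python3 disc.py
```

```text
plane in tool: slopes [-0.0023  0.0004  0.0299] 8327
centre in tool [0.0024 0.0003] 287 0.07180710147245821 0.08964702456150613
centre world [0.6052 0.022  0.107 ] tcp [0.6075 0.0217 0.1369] [[-1.0, 0.025, -0.001], [0.025, 1.0, -0.0]] [-3.36  0.16  8.85]
move tool tx,ty [0.0023 0.0008] underside 0.09304432711248245
```

Request:
apply_moves(
  commands=[
    {"gripper": 1,"tx": 0.002,"ty": 0,"tz": 0.004,"roll": 0},
    {"gripper": 1,"tx": 0.002,"ty": 0,"tz": 0.008,"roll": 0},
    {"gripper": 1,"tx": 0.002,"ty": 0,"tz": 0.008,"roll": 0},
    {"gripper": 1,"tx": 0.002,"ty": 0,"tz": 0.008,"roll": 0},
    {"gripper": 1,"tx": 0.002,"ty": 0,"tz": 0.008,"roll": 0},
  ],
)

```text
time: 14.2
tool_pos: [0.6076, 0.0217, 0.1367]
tool_rot: [0.001, 0.012, 1.0, -0.0]
force: [-5.4, -0.3, 13.8]
grip_width: 0.0198
gripper_force: 81.4
```

```bash
python3 disc.py; python3 - <<'E'
from h import *
from bench import r
d=r.snapshot("side");cv2.imwrite("pics/s2.png",cv2.resize(d["img"][130:250,170:330],None,fx=4,fy=4))
E
```

```text
plane in tool: slopes [-0.0033  0.0002  0.0298] 8333
centre in tool [0.0025 0.0003] 279 0.07205578874159416 0.0899899808756865
centre world [0.6052 0.022  0.1069] tcp [0.6076 0.0217 0.1367] [[-1.0, 0.025, -0.002], [0.025, 1.0, -0.0]] [-5.41 -0.31 13.79]
move tool tx,ty [0.0024 0.0008] underside 0.0928985129756267
```

View pics/s2.png

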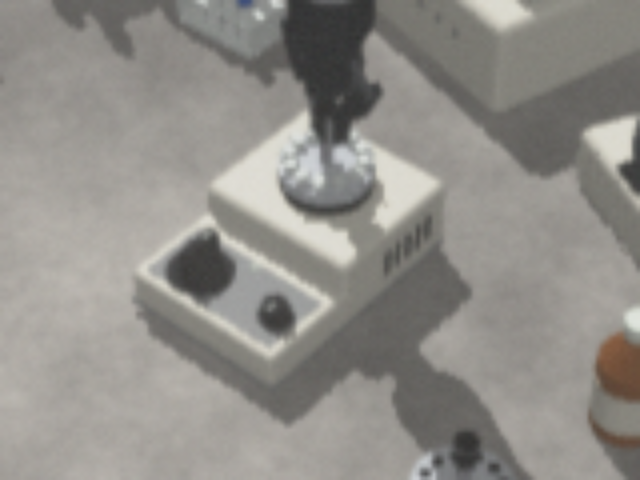

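The side crop shows the carrier level on the drive at (327,175), with the knob back near (205,262). The plate has bottomed: height stopped changing while the force rose to about 17 N including the carrier's weight. Handing in.

```bash
python3 -c "
from bench import r
print(r.sign_off())"
```

```text
the job is handed in; nothing more can be done
None
```

I turned the start knob to its stop and released it, then seated the loaded carrier on the drive pin and handed the job in while still pressing it fully down; the touch-head travel, the mixer running and the knob's exact return angle were not read directly.

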